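# Set the lens axis on the setting stand and lock it

### The arm

A 6-joint arm with a two-finger parallel gripper is mounted at the origin on a cart in front of the work surface, level with it; the furniture and walls round the work are solid. World frame = base frame: x ahead of the robot, y to its left, z up, the work surface at z = 0. Lengths are in m, angles in degrees, forces in N, time in s.
With the tool pointing down it reaches from about 0.4 to 0.825 m from the base axis. Payload 7 kg.
Tool frame: the origin (TCP) lies at the very end of the fingers, on their centre line; the grasp point (between the pads) lies 19 mm behind it (ctrl.grip_point_offset is the distance from the TCP to the grasp point, in m); x points along the fingers, z is the direction in which the jaws open and shut, and the axes are right-handed (so a half turn about x gives the same grasp; the last joint's range is limited). The gripper opens to 88 mm and grips with 3 to 60 N. Pads are 19 mm wide; open, the fingers measure 130 mm over their backs; the gripper's body (78 mm by 193 mm) begins 47 mm behind the grasp point.
Start: joints at [-58.436, 20.546, 0.682, 0, -70.136, -16.507], TCP at [0.175, -0.652, 0.227] pointing down, gripper open.
Joint ranges: [-176.03, 176.03], [-82.01, 121.73], [-58.28, 71.71], [-173.87, 95.51], [-174.79, -0.11], [-173.66, 173.66]. Speed limits (degrees/s): [136.94, 136.94, 172.46, 180, 180, 180].

### API

Orientations are given as [roll, pitch, yaw] about the fixed x, y, z axes, in that order (R = Rz(yaw) Ry(pitch) Rx(roll)).
In Python, from plant import get_obs, snapshot, calibration, close_job, ctrl gives the robot as it stands.
- The arm moves only by the tool move_arm, never from a script. Its argument "commands" is a list that holds one entry, the list of rows, each a list of 4 numbers: the shift along the tool's x, y, z in cm, then the turn about the tool's x in rad. In form: [[[dx, dy, dz, spin], ...]]. A call has 1 to 8 rows; each row shifts and turns the commanded pose from where the row before left it, along the tool's axes as they then stand; what a row does not reach is not made up. A row lasts 1/10 s, in which the tool goes at most 50 mm and 8.59 degrees, less where a joint would pass 70% of its speed; a pose out of reach is approached as far as the arm can. A call with a gripper value outside its range is refused whole. "jaw" is the finger opening in cm, from 0 to 8.76, set as the call begins (left out, the last holds). The fingers move at their own pace and stop on an object; the grip force is fixed at half the most. Time passes only in rows, so rows that do not move let the fingers close. It gives the time, the measured TCP pose, the force and the opening at its end, in the units of the state.
- get_obs(): the state, without advancing time (a new reading comes with each control period).
- snapshot(name): name is "scene" or "top" or "wrist"; returns (picture, depth): 480x640x3 uint8, red, green, blue; 480x640 float32, m along the optical axis (not along the pixel's ray), 0 where there is no reading.
- calibration(name): a dict with "mtx" (3x3 intrinsics, pixels), "k1" (the pictures are not rectified: a ray, as slopes to the right and down, at radius r is drawn at 1 + k1 r^2 times it, then the intrinsics apply), "T" (4x4, takes a point from camera to world coordinates); the wrist camera has in their place "tool_from_camera" (4x4, takes a point from camera to tool coordinates, whose origin is the TCP and whose axes are the tool frame's). Camera axes: x right, y up, looking along -z (the intrinsics and any distortion apply to the point x, -y, -z); pixel columns grow to the right and rows downward; lengths in m; the calibration is good to about 2 mm. A picture is of the moment at which its call begins: read the wrist's pose just before it. calibration takes no time and is no camera call.
- close_job(): hands the job in, once; it reports no verdict.
The state is a dict: "clock": time; "joint_pos": joint angles; "qvel": joint speeds; "tau": joint torques, N m; "tool_pos": TCP position; "orientation": TCP orientation; "force": force on the tool from outside, world axes, zero at the start; "moment": the same for the moment, N m; "opening": finger opening in m.
Only numpy, scipy, OpenCV 4.12 (cv2) and the standard library are available. Lean on these libraries where they do the work, as an engineer would, in place of code of your own. Each camera call takes 0.05 s, during which the arm holds its last target. There are 200 camera calls.

### The job

On the lens setting stand, push the dial round by its upright stud until the dial's index mark lines up with the line on the rider clamped to the scale ring, then push the lock fin fully home against the ring, leaving the dial on its line. Only push, with the fingertips or the outside of the fingers: do not take the stud between the fingers, do not touch the lens lying on the dial, do not shift the rider, and leave the jar, loupe and packet beside the stand where they are.

Things in the scene. Friction and masses are not known exactly. Their poses are not given: they have to be found in the camera images.
- stand: The setting stand, fixed: a grey plate 200 x 230 x 16 mm carrying an aluminium scale ring (outer radius 86 mm, top 22 mm above the worktop, a line every 10 degrees) round the dial. Origin on the worktop under the dial axis; z up; x points to the middle of the rider's range; the lock fin stands on the -y side, where the plate reaches 135 mm from the axis.
- dial_centre (a point): Centre of the dial on its vertical axis, at its top face, 26 mm above the worktop. The steel dial, radius 62 mm, turns either way with no stop within a full turn; light friction (about 1.5 N at the stud); it stays where it is left.
- index_mark (a point): Outer end of the dial's index mark, a black radial line 24 mm long and 3 mm wide on the dial's top face; this point is on the dial's rim, 62 mm from the axis. Turns with the dial. The stud stands opposite it.
- stud (a point): Centre of the top of the dial's stud, an upright dark steel pin 12 mm in diameter, 48 mm from the dial axis, on the side opposite the index mark. It rises 34 mm from the dial face; its top is 60 mm above the worktop (a flange 22 mm wide, 2 mm high round its foot). Turns with the dial.
- target_line (a point): The target: where the rider's line, drawn on inward, meets the dial's rim, 62 mm from the axis, 26 mm above the worktop; index_mark must come to this point. The rider, a steel block 14 mm wide (top 30 mm, screw 33 mm above the worktop), sits on the ring 65 to 94 mm from the axis, with a pointed nose towards the dial and a black line on top. Clamped: stays put unless pushed hard.
- lock_fin (a point): Middle of the top edge of the lock fin's outer face (away from the dial). The fin is an upright dark steel plate 30 mm wide, 10 mm thick, from 18 to 48 mm above the worktop, at first 111 mm from the dial axis. It slides straight towards the axis between two rails (24 mm high), home after 14 mm against the ring's edge. Needs about 3 N; stays where it is left.
- lock (a joint): Travel of the lock fin in m: 0 open (as at the start), 0.014 fully home.
- lens: The clear round lens, 56 x 61 mm and 5 mm thick, lying loose on a black rubber pad (48 mm wide) in the middle of the dial. Origin at the centre of its underside, 29 mm above the worktop; top at 34 mm. Not to be touched; it turns with the dial.
- jar_mid (a point): Centre of a small jar with a white lid, 41 mm wide, 54 mm tall, standing loose beside the lock end of the stand. A bystander.
- loupe_1_mid (a point): Centre of a black eyeglass loupe, 38 mm wide, 30 mm tall, standing loose beside the stand on the side away from the lock. A bystander.
- packet_mid (a point): Centre of a yellow screw packet, 30 x 54 x 12 mm, lying loose beside the stand on the side away from the lock. A bystander.

How it is judged:
By the outcome, as a careful person would: the job done as asked, in the order asked, and still so for the second after the job is handed in, with the robot touching nothing.
It also fails if it takes over 56 s, if anything falls off the work surface, if the arm or the gripper's body presses on something with over 40 N, if the wrist force passes 120 N, or if a joint passes its speed limit or range.

## Working session

There is one attempt and no reset: what is moved stays moved. The work goes in short steps, Python scripts to look and compute and a tool call to move; the robot and the scene stay as the last step left them, time stands still between calls to the robot, and variables do not carry over. Pictures are saved under pics/ and viewed, about 8 in all and at most 12, crops included, and the job is handed in when it is done.

Besides the shell and the picture viewer there is one more tool, called after "Call:" by a JSON object that holds its "api" and its "payload", one argument or row to a line. move_arm: Moves the arm, as the interface text tells. Its arguments: {"type":"object","properties":{"commands":{"type":"array"},"jaw":{"type":"number"}},"required":["commands"]}

```bash
mkdir -p pics; ls; cat > h.py <<'E'
import numpy as np, cv2
from plant import get_obs, snapshot, calibration, close_job, ctrl
from scipy.spatial.transform import Rotation as R
def camT(name,obs=None):
    c=calibration(name)
    if name!='wrist': return c,np.array(c['T'])
    T=np.eye(4);T[:3,:3]=R.from_euler('xyz',obs['orientation'],degrees=True).as_matrix();T[:3,3]=obs['tool_pos']
    return c,T@np.array(c['tool_from_camera'])
def shot(name,fn):
    o=get_obs();p,d=snapshot(name);cv2.imwrite('pics/'+fn+'.png',p[:,:,::-1]);np.savez('pics/'+fn+'.npz',p=p,d=d,pos=o['tool_pos'],ori=o['orientation']);return o,p,d
def load(fn):
    z=np.load('pics/'+fn+'.npz');return dict(tool_pos=z['pos'],orientation=z['ori']),z['p'],z['d']
def onplane(name,obs,uv,z):
    c,T=camT(name,obs);M=np.array(c['mtx']);k=c['k1']
    uv=np.atleast_2d(np.array(uv,float));d=(uv-[M[0,2],M[1,2]])/[M[0,0],M[1,1]]
    s=d.copy()
    for _ in range(20): s=d/(1+k*(s**2).sum(1,keepdims=True))
    r=np.c_[s[:,0],-s[:,1],-np.ones(len(s))]@T[:3,:3].T
    return T[:3,3]+r*((z-T[2,3])/r[:,2])[:,None]
def project(name,obs,P):
    c,T=camT(name,obs);M=np.array(c['mtx']);k=c['k1']
    q=(np.atleast_2d(P)-T[:3,3])@T[:3,:3];s=np.c_[q[:,0],-q[:,1]]/-q[:,2:]
    s=s*(1+k*(s**2).sum(1,keepdims=True));return s*[M[0,0],M[1,1]]+[M[0,2],M[1,2]]
E
python3 - <<'E'
from h import *
o=get_obs();print(o)
for n in('top','scene'):
    shot(n,n+'0');print(n,calibration(n))
print(calibration('wrist'))
E
```

```text
pics
{'clock': 0.0, 'joint_pos': array([-5.84368059e+01,  2.05909984e+01,  6.29388278e-01, -2.04931454e-02,
       -7.01371168e+01, -1.65064503e+01]), 'qvel': array([-0.00218977,  0.06115572, -0.00929985, -0.04512396, -0.06134459,
        0.0480533 ]), 'tau': array([ 1.60618525e-03, -5.82715952e+01,  2.93046838e+01,  6.99696645e+00,
        6.85940424e-03, -1.86377606e-04]), 'tool_pos': array([ 0.17516542, -0.65131768,  0.22559316]), 'orientation': array([  5.46666099,  89.89941044, 110.51642518]), 'force': array([ 0.11203737, -0.20887068, -0.26154984]), 'moment': array([ 0.03394379,  0.02168654, -0.00013559]), 'opening': 0.08763803451787752}
top {'mtx': array([[481.45461131,   0.        , 323.26592454],
       [  0.        , 481.45461131, 234.98141185],
       [  0.        ,   0.        ,   1.        ]]), 'k1': -0.10573962136325785, 'T': array([[ 0.02594286,  0.97977313, -0.19842275,  0.43336927],
       [-0.99966277,  0.02565389, -0.00402734, -0.10115725],
       [ 0.00114444,  0.19846031,  0.98010826,  0.91620452],
       [ 0.        ,  0.        ,  0.        ,  1.        ]])}
sce
[... 297 characters left out ...]
76498879,  0.57013414],
       [-0.01342862,  0.88742222,  0.46076184,  0.48808256],
       [ 0.        ,  0.        ,  0.        ,  1.        ]])}
{'mtx': array([[391.55989519,   0.        , 319.45746439],
       [  0.        , 391.55989519, 245.17339442],
       [  0.        ,   0.        ,   1.        ]]), 'k1': -0.02326664261428432, 'tool_from_camera': array([[-1.51345862e-03,  2.43586824e-01, -9.69877914e-01,
        -1.58052153e-01],
       [-7.81671557e-04,  9.69878441e-01,  2.43588175e-01,
         6.62866256e-02],
       [ 9.99998549e-01,  1.12678660e-03, -1.27746600e-03,
        -6.03174884e-04],
       [ 0.00000000e+00,  0.00000000e+00,  0.00000000e+00,
         1.00000000e+00]])}
```

View pics/top0.png

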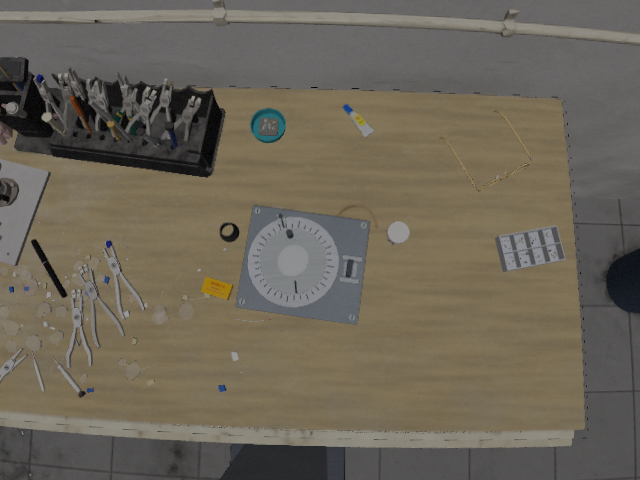

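View pics/scene0.png

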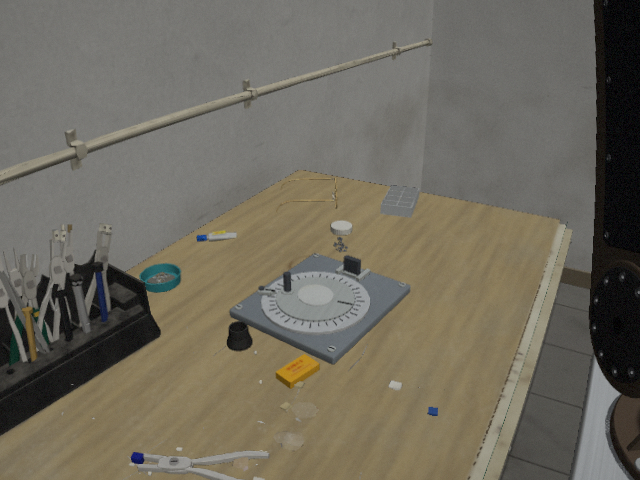

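```bash
python3 - <<'E'
from h import *
o,p,d=load('top0')
cv2.imwrite('pics/c0.png',cv2.resize(p[195:335,195:420,::-1],None,fx=3.5,fy=3.5,interpolation=cv2.INTER_CUBIC))
for n,uv,z in(('centre',(292.5,261),.022),('rider',(282,220),.03),('stud',(289.5,234),.06),('mark',(296,291),.026),('fin',(351,268),.048),('jar',(398,232),.054),('loupe',(229,232),.03)):
    print(n,onplane('top',None,uv,z).round(4))
E
```

```text
centre [[ 0.5631 -0.0411  0.022 ]]
rider [[ 0.6396 -0.0187  0.03  ]]
stud [[ 0.6069 -0.0363  0.06  ]]
mark [[ 0.5068 -0.0499  0.026 ]]
fin [[ 0.5493 -0.1495  0.048 ]]
jar [[ 0.6171 -0.2345  0.054 ]]
loupe [[0.6139 0.0805 0.03  ]]
```

View pics/c0.png

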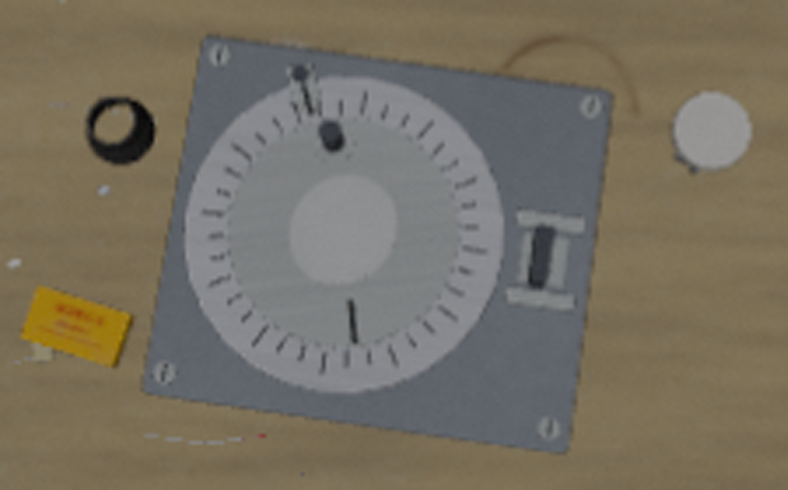

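```bash
cat >> h.py <<'E'
def goto(xyz, pushang=None, face=1):
    """total tool-frame shift (cm) & spin(rad): shift given in the CURRENT tool axes"""
    o=get_obs();Rm=R.from_euler('xyz',o['orientation'],degrees=True).as_matrix()
    d=Rm.T@(np.array(xyz)-o['tool_pos'])*100
    ay=np.degrees(np.arctan2(Rm[1,1],Rm[0,1]))
    print('pos',np.round(o['tool_pos'],4),'yang',ay.round(1),'j',np.round(o['joint_pos'],1),'F',np.round(o['force'],1),'t',o['clock'])
    print('toolx',Rm[:,0].round(3),'shift now-axes',d.round(2))
    if pushang is not None:
        a=(pushang-ay+(0 if face>0 else 180)+180)%360-180
        print('turn ccw deg',a,'spin rad',-np.radians(a))
        c,s=np.cos(np.radians(a)),np.sin(np.radians(a))
        A=R.from_euler('z',a,degrees=True).as_matrix()@Rm
        print('shift after-turn axes',(A.T@(np.array(xyz)-o['tool_pos'])*100).round(2))
E
python3 -c "
from h import *
goto([.563,-.041,.22],-81,1)
goto([.563,-.041,.22],-81,-1)"
```

```text
pos [ 0.1752 -0.6514  0.2257] yang -164.9 j [-58.4  20.6   0.6  -0.  -70.1 -16.5] F [-0.1 -0.3  0.5] t 0.1
toolx [-0.001  0.001 -1.   ] shift now-axes [  0.64 -53.3   48.88]
turn ccw deg 83.94819551164494 spin rad -1.4651724127861299
shift after-turn axes [  0.49 -54.22 -47.85]
pos [ 0.1752 -0.6514  0.2257] yang -164.9 j [-58.4  20.6   0.6  -0.  -70.1 -16.5] F [-0.1 -0.3  0.5] t 0.1
toolx [-0.001  0.001 -1.   ] shift now-axes [  0.64 -53.3   48.88]
turn ccw deg -96.05180448835506 spin rad 1.6764202408036633
shift after-turn axes [ 0.65 54.22 47.85]
```

Call:
{"api": "move_arm", "payload": {
  "commands": [
    [[-0.15,-3.42,3.42,0],[-0.15,-3.42,3.42,0],[-0.15,-3.42,3.42,0],[-0.15,-3.42,3.42,0],[-0.15,-3.42,3.42,0],[-0.15,-3.42,3.42,0],[-0.15,-3.42,3.42,0],[-0.15,-3.42,3.42,0]]
  ],
  "jaw": 0
}}

```text
clock: 0.9
tool_pos: [0.3688, -0.3146, 0.2386]
orientation: [-44.4, 90.0, 60.6]
force: [1.5, -0.8, 0.7]
opening: 0.0289
```

Call:
{"api": "move_arm", "payload": {
  "commands": [
    [[-0.15,-3.42,3.42,0],[-0.15,-3.42,3.42,0],[-0.15,-3.42,3.42,0],[-0.15,-3.42,3.42,0],[-0.15,-3.42,3.42,0],[-0.15,-3.42,3.42,0],[-0.15,-3.42,3.42,0],[-0.15,-3.42,3.42,0]]
  ]
}}

```text
clock: 1.7
tool_pos: [0.562, 0.0208, 0.2505]
orientation: [64.5, 90.0, 169.6]
force: [0.7, -0.5, 0.9]
opening: 0.0001
```

Call:
{"api": "move_arm", "payload": {
  "commands": [
    [[0,0,0,-0.147],[0,0,0,-0.147],[0,0,0,-0.147],[0,0,0,-0.147],[0,0,0,-0.147],[0,0,0,-0.147],[0,0,0,-0.147],[0,0,0,-0.147]]
  ]
}}

```text
clock: 2.5
tool_pos: [0.5613, 0.0187, 0.2502]
orientation: [14.5, 90.0, -172.7]
force: [0.2, 0.4, 0.5]
opening: 0.0002
```

Call:
{"api": "move_arm", "payload": {
  "commands": [
    [[0,0,0,-0.147],[0,0,0,-0.142],[0,0,0,0],[0,0,0,0]]
  ]
}}

```text
clock: 2.9
tool_pos: [0.5614, 0.0187, 0.2503]
orientation: [-0.7, 90.0, -172.0]
force: [-0.5, 0.4, 1.2]
opening: 0.0004
```

```bash
python3 -c "
from h import *
o,p,d=shot('wrist','w1')
goto([.563,.02,.25],-81)
for P in ([.563,-.041,.026],[.607,-.036,.06],[.64,-.019,.03],[.507,-.05,.026],[.549,-.15,.048]): print(project('wrist',o,P).round(1))"
```

```text
pos [0.5615 0.0188 0.2504] yang -81.2 j [ 21.9   9.1 -11.7  -0.  -69.2 -13.1] F [ 0.   0.2 -0.3] t 2.95
toolx [-0. -0. -1.] shift now-axes [ 0.04 -0.1  -0.17]
turn ccw deg 0.23087739512058647 spin rad -0.004029570713282125
shift after-turn axes [ 0.04 -0.1  -0.17]
[[326.  153.5]]
[[275.6 152.2]]
[[242.3 164.5]]
[[385.5 153.1]]
[[363.2  24.9]]
```

View pics/w1.png

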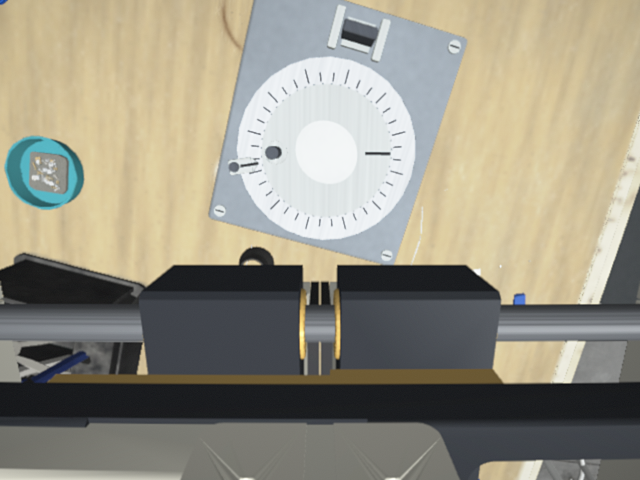

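```bash
python3 - <<'E'
from h import *
o,p,d=load('w1')
g=cv2.cvtColor(p,cv2.COLOR_RGB2GRAY);hsv=cv2.cvtColor(p,cv2.COLOR_RGB2HSV)
print('gray plate',g[60,300],g[200,400],'ring',g[65,300],g[150,408],'dial',g[150,360],'rider',g[163,240],hsv[200,400],hsv[150,408])
m=((g>175)&(hsv[...,1]<40)).astype(np.uint8)
n,l,s,c=cv2.connectedComponentsWithStats(cv2.morphologyEx(m,cv2.MORPH_CLOSE,np.ones((5,5))))
i=1+np.argmax(s[1:,4]);print(s[i])
cs,_=cv2.findContours((l==i).astype(np.uint8),cv2.RETR_EXTERNAL,cv2.CHAIN_APPROX_NONE)
P=onplane('wrist',o,max(cs,key=len)[:,0],.022)[:,:2]
w=np.ones(len(P),bool)
for _ in range(8):
    A=np.c_[2*P[w],np.ones(w.sum())];x=np.linalg.lstsq(A,(P[w]**2).sum(1),rcond=None)[0];r=np.sqrt(x[2]+x[:2]@x[:2])
    e=np.abs(np.hypot(*(P-x[:2]).T)-r);w=e<max(.0015,np.median(e)*2)
print('centre',x[:2].round(4),'r',r.round(4),w.mean())
C=x[:2]
v,u=np.mgrid[0:260,200:440];uv=np.c_[u.ravel(),v.ravel()]
for nm,z,r0,r1,th in(('mark',.026,.036,.063,90),('rider line',.030,.066,.085,90)):
    Q=onplane('wrist',o,uv,z)[:,:2]-C;rr=np.hypot(*Q.T);an=np.degrees(np.arctan2(Q[:,1],Q[:,0]))
    k=(rr>r0)&(rr<r1)&(g[uv[:,1],uv[:,0]]<th)
    k&=(np.abs(an)>160) if nm=='mark' else (np.abs(an-16)<8)
    a=np.unwrap(np.radians(an[k]));print(nm,k.sum(),np.degrees(np.median(a%(2*np.pi))),rr[k].min(),rr[k].max())
cv2.imwrite('pics/c1.png',cv2.resize(p[0:245,200:470,::-1],None,fx=2.9,fy=2.4,interpolation=cv2.INTER_CUBIC))
E
```

```text
gray plate 190 182 ring 240 235 dial 229 rider 230 [105  29 195] [103   7 239]
[  213     4   254   260 39846]
centre [ 0.5464 -0.0527] r 0.1134 0.7358870967741935
mark 8 176.15022859132844 0.036232005369831684 0.042745533473969255
rider line 1 11.345112785241177 0.06617902302524745 0.06617902302524745
```

View pics/c1.png

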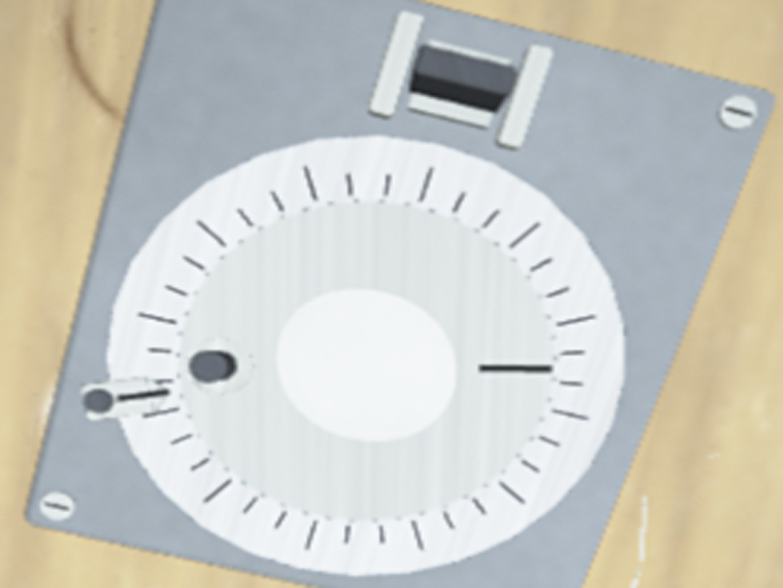

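```bash
cat > m.py <<'E'
from h import *
def measure(fn,th=215,name='wrist',guess=(.563,-.041),markang=None,rider=16.3,dark=120):
    o,p,d=load(fn)
    g=cv2.cvtColor(p,cv2.COLOR_RGB2GRAY)
    m=(g>th).astype(np.uint8)
    v,u=np.mgrid[0:480,0:640];uv=np.c_[u.ravel(),v.ravel()]
    G=onplane(name,o,uv,.022)[:,:2]-guess
    m[(np.hypot(*G.T)>.1).reshape(m.shape)]=0
    cs,_=cv2.findContours(cv2.morphologyEx(m,cv2.MORPH_CLOSE,np.ones((5,5))),cv2.RETR_EXTERNAL,cv2.CHAIN_APPROX_NONE)
    P=onplane(name,o,max(cs,key=len)[:,0],.022)[:,:2];P=P[np.abs(np.hypot(*(P-guess).T)-.086)<.006]
    w=np.ones(len(P),bool)
    for _ in range(8):
        A=np.c_[2*P[w],np.ones(w.sum())];x=np.linalg.lstsq(A,(P[w]**2).sum(1),rcond=None)[0];r=np.sqrt(x[2]+x[:2]@x[:2])
        e=np.abs(np.hypot(*(P-x[:2]).T)-r);w=e<.0015
    C=x[:2];print('centre',C.round(4),'r',r.round(4),w.mean().round(2))
    res=[]
    for nm,z,r0,r1,a0,da in(('mark',.026,.040,.061,markang,8),('rider',.030,.068,.080,rider,7)):
        if a0 is None: continue
        Q=onplane(name,o,uv,z)[:,:2]-C;rr=np.hypot(*Q.T);an=(np.degrees(np.arctan2(Q[:,1],Q[:,0]))-a0+180)%360-180
        gg=g[uv[:,1],uv[:,0]];k=(rr>r0)&(rr<r1)&(gg<dark)&(np.abs(an)<da)
        wt=(dark-gg[k]).astype(float);q=Q[k];mu=np.average(q,axis=0,weights=wt);ev,V=np.linalg.eigh(np.cov(q.T,aweights=wt))
        ax=V[:,1]*np.sign(V[:,1]@mu)
        print(nm,k.sum(),'angle by centroid',np.degrees(np.arctan2(mu[1],mu[0])).round(2),'own axis',np.degrees(np.arctan2(ax[1],ax[0])).round(2),'r',rr[k].min().round(4),rr[k].max().round(4))
    return C
E
python3 -c "
from m import *
measure('w1',markang=189)
o,_,_=load('w1')
print(onplane('wrist',o,[(274,152.5),(291,153)],.06),onplane('wrist',o,[(202+460/2.9,62/2.4),(360,20)],.048))"
```

```text
centre [ 0.5633 -0.0419] r 0.085 0.96
mark 51 angle by centroid -171.87 own axis -172.74 r 0.0401 0.0602
rider 24 angle by centroid 17.08 own axis 17.18 r 0.068 0.0797
[[ 0.60836445 -0.03549608  0.06      ]
 [ 0.59372991 -0.03729328  0.06      ]] [[ 0.55098701 -0.14896808  0.048     ]
 [ 0.55227527 -0.15328456  0.048     ]]
```

Call:
{"api": "move_arm", "payload": {
  "commands": [
    [[0,0,0,-0.148],[0,0,0,-0.148],[0,2.23,-1.03,0],[0,2.23,-1.03,0],[4,0,0,0],[4,0,0,0],[4,0,0,0],[4,0,0,0]]
  ]
}}

```text
clock: 3.75
tool_pos: [0.5995, -0.0125, 0.0892]
orientation: [169.9, 90.0, 15.6]
force: [-0.6, -0.5, 0.6]
opening: 0.0006
```

Call:
{"api": "move_arm", "payload": {
  "commands": [
    [[2.5,0,0,0],[2.2,0,0,0],[0,0,0,0],[0,0,0,0]]
  ]
}}

```text
clock: 4.15
tool_pos: [0.5998, -0.0124, 0.0438]
orientation: [16.4, 90.0, -137.7]
force: [-0.7, 0.1, -0.6]
opening: 0.0002
```

```bash
python3 -c "
from h import *
goto([.5996,-.0122,.043],-64)
shot('wrist','w2')"
```

```text
pos [ 0.5998 -0.0124  0.0438] yang -64.1 j [ 17.5  23.6 -21.4   0.  -45.    8.4] F [-0.7  0.1 -0.6] t 4.15
toolx [-0.001 -0.    -1.   ] shift now-axes [ 0.08 -0.03  0.01]
turn ccw deg 0.11736863873952075 spin rad -0.0020484691845884043
shift after-turn axes [ 0.08 -0.03  0.01]
```

View pics/w2.png

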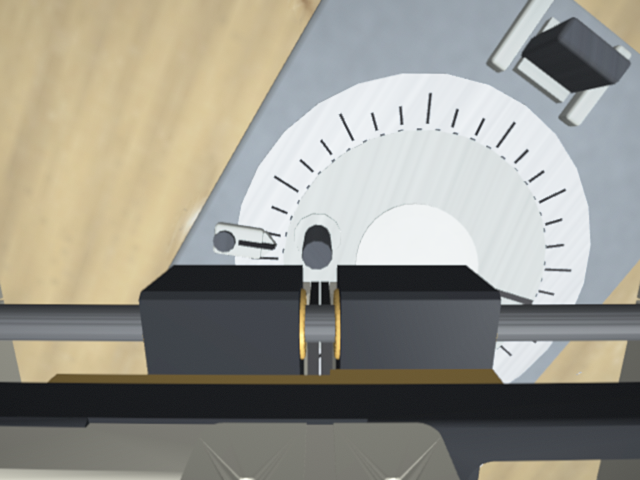

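Call:
{"api": "move_arm", "payload": {
  "commands": [
    [[0,0.3,0,0],[0,0.3,0,0],[0,0.3,0,0],[0,0.1,0,0],[0,0,0,0]]
  ]
}}

```text
clock: 4.7
tool_pos: [0.6044, -0.0214, 0.044]
orientation: [170.3, 89.9, 16.2]
force: [0.6, 0.6, 1.0]
opening: 0.0005
```

Call:
{"api": "move_arm", "payload": {
  "commands": [
    [[0,0.365,0.015,0.08],[0,0.365,0.015,0.08],[0,0.365,0.015,0.08],[0,0.365,0.015,0.08],[0,0.365,0.015,0.08],[0,0.365,0.015,0.08],[0,0,0,0]]
  ]
}}

```text
clock: 5.4
tool_pos: [0.6089, -0.0427, 0.0438]
orientation: [-174.4, 90.0, 4.0]
force: [1.0, -0.3, 0.7]
opening: 0.0004
```

```bash
python3 -c "
from h import *
goto([.5633,-.0419,.043],-64)
shot('wrist','w3')"
```

```text
pos [ 0.6089 -0.0427  0.0438] yang -91.6 j [ 14.3  24.4 -20.1   0.  -45.5 -15.9] F [ 1.  -0.3  0.7] t 5.4
toolx [ 0.001  0.    -1.   ] shift now-axes [0.07 0.05 4.57]
turn ccw deg 27.621516068665642 spin rad -0.4820863997907356
shift after-turn axes [ 0.07 -2.07  4.07]
```

View pics/w3.png

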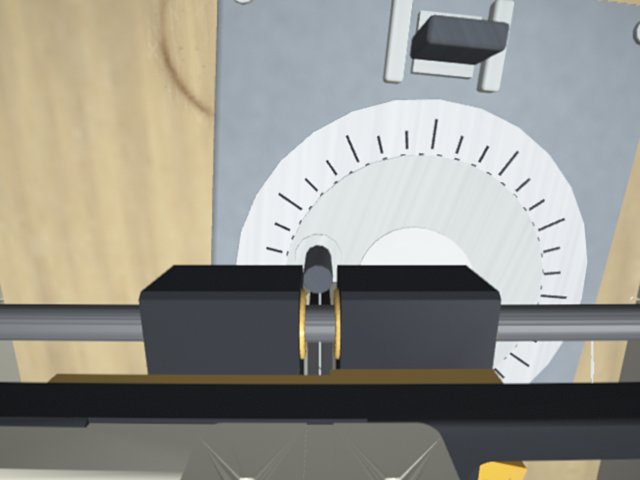

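```bash
python3 -c "
from h import *
for f,uv in(('w2',(317,254)),('w3',(318,279))):
    o,p,d=load(f);s=onplane('wrist',o,uv,.06)[0];C=np.array([.5633,-.0419])
    q=s[:2]-C;print(f,s.round(4),np.degrees(np.arctan2(q[1],q[0])),np.hypot(*q),np.hypot(*(s[:2]-o['tool_pos'][:2])))"
```

```text
w2 [ 0.6115 -0.0365  0.06  ] 6.425417334254418 0.04848457077327129 0.026769586740625934
w3 [ 0.6081 -0.0596  0.06  ] -21.531384111421854 0.048108287929210736 0.016881423889620526
```

Call:
{"api": "move_arm", "payload": {
  "commands": [
    [[0,0.365,0.015,0.08],[0,0.365,0.015,0.08],[0,0.365,0.015,0.08],[0,0.365,0.015,0.08],[0,0.365,0.015,0.08],[0,0.365,0.015,0.08],[0,0.365,0.015,0.08],[0,0.365,0.015,0.08]]
  ]
}}

```text
clock: 6.25
tool_pos: [0.5992, -0.0693, 0.0437]
orientation: [-129.8, 90.0, 12.0]
force: [1.0, 1.3, 0.8]
opening: 0.0004
```

Call:
{"api": "move_arm", "payload": {
  "commands": [
    [[0,0.365,0.015,0.08],[0,0.365,0.015,0.08],[0,0.365,0.015,0.08],[0,0.365,0.015,0.08],[0,0.365,0.015,0.08],[0,0.365,0.015,0.08],[0,0.365,0.015,0.08],[0,0.365,0.015,0.08]]
  ]
}}

```text
clock: 7.05
tool_pos: [0.5752, -0.085, 0.0437]
orientation: [-92.1, 89.9, 13.0]
force: [1.8, 1.4, -0.7]
opening: 0.0004
```

```bash
python3 -c "
from h import *
goto([.5633,-.0419,.043])"
```

```text
pos [ 0.5752 -0.085   0.0437] yang -164.9 j [ 10.8  22.2 -23.9  -0.  -43.8 -85.8] F [ 1.8  1.4 -0.7] t 7.05
toolx [ 0.001  0.    -1.   ] shift now-axes [0.07 0.03 4.47]
```

Call:
{"api": "move_arm", "payload": {
  "commands": [
    [[0,0.365,0.014,0.08],[0,0.365,0.014,0.08],[0,0.365,0.014,0.08],[0,0.365,0.014,0.08],[0,0.365,0.014,0.08],[0,0.365,0.014,0.08],[0,0.365,0.014,0.08],[0,0.365,0.014,0.08]]
  ]
}}

```text
clock: 7.85
tool_pos: [0.547, -0.0834, 0.0439]
orientation: [-61.0, 89.9, 7.5]
force: [1.2, 0.7, -1.4]
opening: 0.0005
```

Call:
{"api": "move_arm", "payload": {
  "commands": [
    [[0,0.365,0.014,0.08],[0,0.365,0.014,0.08],[0,0.365,0.014,0.08],[0,0.365,0.014,0.08],[0,0,0,0]]
  ]
}}

```text
clock: 8.35
tool_pos: [0.5342, -0.0759, 0.0439]
orientation: [-39.8, 89.9, 10.3]
force: [1.3, 1.9, 0.2]
opening: 0.0004
```

```bash
python3 -c "
from m import *
goto([.5633,-.0419,.043])
shot('wrist','w4');o,p,d=shot('top','t4')
a=np.vstack([cv2.resize(p[195:335,195:420,::-1],None,fx=2.1,fy=2.1,interpolation=cv2.INTER_CUBIC),cv2.resize(cv2.imread('pics/w4.png'),(472,300))])
cv2.imwrite('pics/c4.png',a)"
```

```text
pos [ 0.5342 -0.0759  0.0439] yang 140.2 j [  12.7   18.9  -29.3    0.   -41.6 -142.5] F [1.3 1.9 0.2] t 8.35
toolx [ 0.001  0.    -1.   ] shift now-axes [ 0.09 -0.06  4.48]
```

View pics/c4.png

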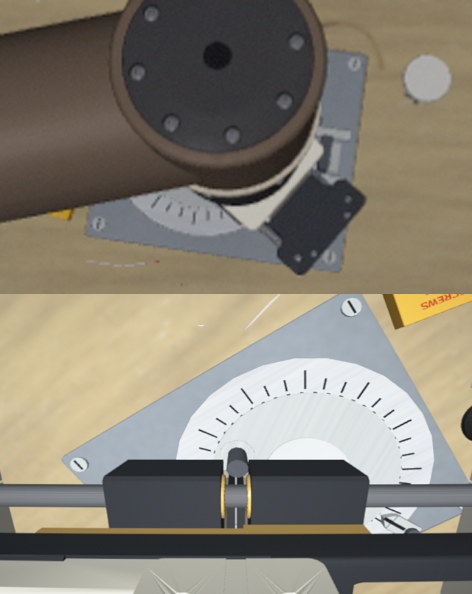

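Call:
{"api": "move_arm", "payload": {
  "commands": [
    [[0,0.365,0.014,0.08],[0,0.365,0.014,0.08],[0,0,0,0],[0,-0.7,0,0],[0,-0.8,0,0],[-4,0,0,0],[-4,0,0,0],[-4,0,0,0]]
  ]
}}

```text
clock: 9.25
tool_pos: [0.5375, -0.0836, 0.1644]
orientation: [150.6, 89.8, -168.4]
force: [1.4, -0.6, 0.4]
opening: 0.0005
```

Call:
{"api": "move_arm", "payload": {
  "commands": [
    [[-4,0,0,0],[-4,0,0,0],[0,-2.25,2.23,0],[0,-2.25,2.23,0],[0,0,0,0],[0,0,0,0],[0,0,0,0]]
  ]
}}

```text
clock: 9.95
tool_pos: [0.6005, -0.0879, 0.243]
orientation: [144.2, 89.9, -174.8]
force: [-0.8, -0.3, 0.3]
opening: 0.0007
```

```bash
python3 -c "
from m import *
goto([.5633,-.0419,.043])
shot('wrist','w5');measure('w5',markang=12)"
```

```text
pos [ 0.6005 -0.0879  0.243 ] yang 131.0 j [  10.1   13.7   -6.8   -0.   -69.6 -149.1] F [-0.8 -0.3  0.3] t 9.95
toolx [-0.002 -0.    -1.   ] shift now-axes [20.    5.9   0.23]
centre [ 0.5633 -0.042 ] r 0.0851 0.97
mark 9 angle by centroid 19.8 own axis 20.37 r 0.0416 0.0579
rider 22 angle by centroid 17.16 own axis 16.94 r 0.0682 0.0798
```

View pics/w5.png

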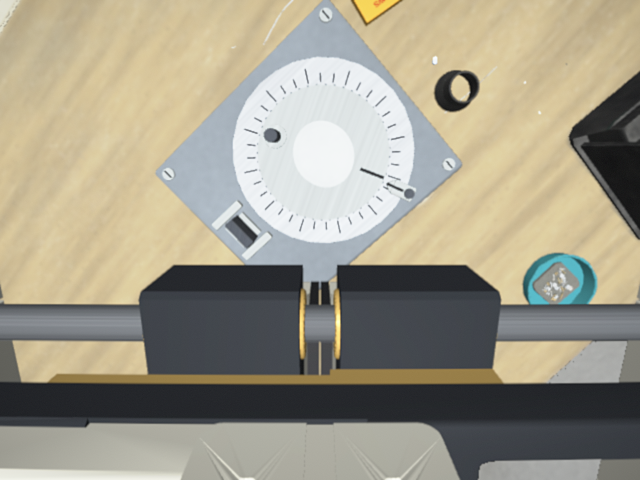

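```bash
python3 -c "
from m import *
measure('w5',markang=21);o,p,d=load('w5')
cv2.imwrite('pics/c5.png',cv2.resize(p[135:215,320:430,::-1],None,fx=6,fy=6,interpolation=cv2.INTER_CUBIC))
print(project('wrist',o,[[.5633+.062*np.cos(np.radians(a)),-.042+.062*np.sin(np.radians(a)),.026] for a in(17.1,21)])-[320,135])"
```

```text
centre [ 0.5633 -0.042 ] r 0.0851 0.97
mark 42 angle by centroid 20.54 own axis 20.4 r 0.04 0.0597
rider 22 angle by centroid 17.16 own axis 16.94 r 0.0682 0.0798
[[62.69442345 46.43325607]
 [64.50676402 42.26744753]]
```

View pics/c5.png

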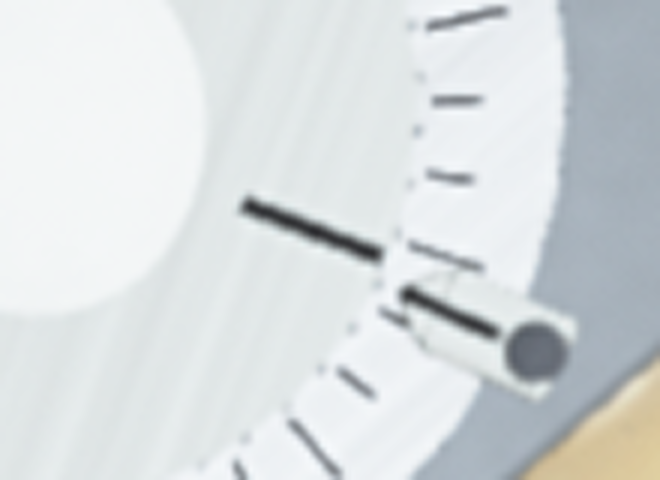

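Call:
{"api": "move_arm", "payload": {
  "commands": [
    [[0,2.25,-2.23,0],[0,2.25,-2.23,0],[0,0,0,0],[4,0,0,0],[4,0,0,0],[4,0,0,0],[4,0,0,0],[4,0,0,0]]
  ]
}}

```text
clock: 10.8
tool_pos: [0.5382, -0.0827, 0.0428]
orientation: [-35.0, 89.9, 6.0]
force: [0.7, -0.1, 0.0]
opening: 0.0006
```

Call:
{"api": "move_arm", "payload": {
  "commands": [
    [[0,0,0,0],[0,0.6,0,0],[0,0.6,0,0],[0,0.2,0,0],[0,0.1,0,0],[0,0,0,0]]
  ]
}}

```text
clock: 11.4
tool_pos: [0.5293, -0.0709, 0.0449]
orientation: [-31.6, 89.8, 9.3]
force: [1.0, -0.3, 0.8]
opening: 0.0004
```

Call:
{"api": "move_arm", "payload": {
  "commands": [
    [[0,0.09,0.003,0.02],[0,0.09,0.003,0.02],[0,0.085,0.003,0.019],[0,0,0,0],[0,0,0,0],[0,0,0,0]]
  ]
}}

```text
clock: 12.0
tool_pos: [0.5274, -0.0691, 0.0437]
orientation: [-32.2, 89.9, 5.4]
force: [4.0, -0.3, 3.2]
opening: 0.0004
```

Call:
{"api": "move_arm", "payload": {
  "commands": [
    [[0,-0.7,0,0],[0,-0.8,0,0],[-4,0,0,0],[-4,0,0,0],[-4,0,0,0],[-4,0,0,0],[-4,0,0,0]]
  ]
}}

```text
clock: 12.7
tool_pos: [0.5348, -0.0818, 0.2446]
orientation: [142.1, 89.9, 179.7]
force: [2.1, 0.2, -0.0]
opening: 0.0004
```

Call:
{"api": "move_arm", "payload": {
  "commands": [
    [[0,-2.25,2.23,0],[0,-2.25,2.23,0],[0,0,0,0],[0,0,0,0],[0,0,0,0]]
  ]
}}

```text
clock: 13.2
tool_pos: [0.5977, -0.09, 0.2428]
orientation: [143.2, 89.9, -179.3]
force: [-0.2, 0.7, -0.7]
opening: 0.0004
```

```bash
python3 -c "
from m import *
goto([.5633,-.0419,.043])
shot('wrist','w6');measure('w6',markang=17)"
```

```text
pos [ 0.5977 -0.09    0.2428] yang 127.5 j [   9.9   13.5   -7.1   -0.   -69.5 -152.4] F [-0.2  0.7 -0.7] t 13.2
toolx [-0.002 -0.    -1.   ] shift now-axes [19.99  5.88  0.23]
centre [ 0.5634 -0.042 ] r 0.085 0.97
mark 43 angle by centroid 17.56 own axis 17.51 r 0.0402 0.06
rider 24 angle by centroid 17.18 own axis 17.64 r 0.0682 0.0793
```

Call:
{"api": "move_arm", "payload": {
  "commands": [
    [[0,-1.5,3.38,0],[0,-1.5,3.37,0],[4,0,0,0],[4,0,0,0],[4,0,0,0],[0,0,0,0],[0,0,0,0],[0,0,0,0]]
  ]
}}

```text
clock: 14.05
tool_pos: [0.6719, -0.0722, 0.1266]
orientation: [-39.2, 89.8, -1.6]
force: [0.1, 1.0, -0.2]
opening: 0.001
```

```bash
python3 -c "
from m import *
goto([.5633,-.0419,.043])
o,p,d=shot('wrist','w7');uv=project('wrist',o,[.6226,-.0237,.026])[0];print(uv)
try: measure('w7',markang=17)
except Exception as e: print(e)
u,v=uv.astype(int);u0,v0=max(u-65,0),max(v-50,0)
cv2.imwrite('pics/c7.png',cv2.resize(p[v0:v0+100,u0:u0+130,::-1],None,fx=6,fy=6,interpolation=cv2.INTER_CUBIC))"
```

```text
pos [ 0.6719 -0.0722  0.1266] yang 127.6 j [ 1.040e+01  2.460e+01 -6.800e+00  1.000e-01 -5.840e+01 -1.528e+02] F [ 0.1  1.  -0.2] t 14.05
toolx [ 0.004 -0.    -1.   ] shift now-axes [ 8.32  9.05 -6.78]
[305.91911655 141.55150324]
centre [ 0.5636 -0.0421] r 0.0849 0.92
mark 125 angle by centroid 17.64 own axis 17.46 r 0.04 0.0603
rider 66 angle by centroid 17.47 own axis 16.51 r 0.068 0.08
```

View pics/c7.png

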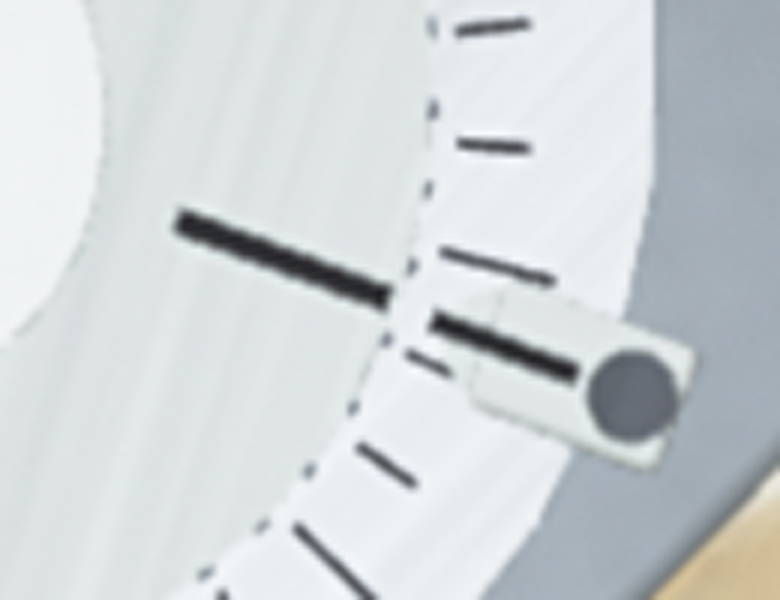

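Call:
{"api": "move_arm", "payload": {
  "commands": [
    [[0,0,0,-0.147],[0,0,0,-0.147],[0,0,0,-0.147],[0,0,0,-0.147],[0,0,0,-0.147],[0,0,0,-0.147],[0,0,0,-0.147],[0,0,0,-0.147]]
  ]
}}

```text
clock: 14.9
tool_pos: [0.6716, -0.0721, 0.1263]
orientation: [-99.2, 89.8, 6.0]
force: [0.7, -0.2, 0.6]
opening: 0.0004
```

Call:
{"api": "move_arm", "payload": {
  "commands": [
    [[0,0,0,-0.147],[0,0,0,-0.147],[0,0,0,-0.147],[0,0,0,-0.147],[0,0,0,-0.147],[0,0,0,-0.147],[0,0,0,-0.147],[0,0,0,-0.147]]
  ]
}}

```text
clock: 15.7
tool_pos: [0.6715, -0.0721, 0.1262]
orientation: [-166.4, 89.8, 6.3]
force: [-0.7, -0.1, 1.5]
opening: 0.0
```

Call:
{"api": "move_arm", "payload": {
  "commands": [
    [[0,2.94,2.79,0],[0,2.94,2.79,0],[0,2.94,2.79,0],[0,2.92,2.79,0],[0,0,0,0],[0,0,0,0]]
  ]
}}

```text
clock: 16.3
tool_pos: [0.5449, -0.1743, 0.1261]
orientation: [-175.0, 89.7, -2.7]
force: [0.1, 0.0, -0.4]
opening: 0.0003
```

```bash
python3 -c "
from m import *
goto([.5457,-.1738,.034],82.4,-1)
o,p,d=shot('top','t8');cv2.imwrite('pics/c8.png',cv2.resize(p[195:335,195:420,::-1],None,fx=3,fy=3,interpolation=cv2.INTER_CUBIC))"
```

```text
pos [ 0.5449 -0.1743  0.1261] yang -97.7 j [  1.9  15.7 -20.5   0.  -53.6  -9.6] F [ 0.1  0.  -0.4] t 16.3
toolx [ 0.004 -0.    -1.   ] shift now-axes [ 9.21 -0.06 -0.03]
turn ccw deg 0.1383024659031662 spin rad -0.002413833393637443
shift after-turn axes [ 9.21 -0.06 -0.03]
```

Call:
{"api": "move_arm", "payload": {
  "commands": [
    [[4,0,0,0],[3.5,0,0,0],[1.7,0,0,0],[0,0,0,0],[0,0,0,0]]
  ]
}}

```text
clock: 16.85
tool_pos: [0.5455, -0.1732, 0.0322]
orientation: [154.3, 90.0, -33.3]
force: [0.2, -0.3, 0.9]
opening: 0.0002
```

Call:
{"api": "move_arm", "payload": {
  "commands": [
    [[0,-0.3,0,0],[0,-0.3,0,0],[0,-0.3,0,0],[0,-0.3,0,0],[0,-0.2,0,0],[0,-0.2,0,0],[0,-0.2,0,0]]
  ]
}}

```text
clock: 17.55
tool_pos: [0.5468, -0.1558, 0.0318]
orientation: [161.0, 90.0, -26.7]
force: [-0.3, -2.0, 2.5]
opening: 0.0005
```

Call:
{"api": "move_arm", "payload": {
  "commands": [
    [[0,-0.2,0,0],[0,-0.2,0,0],[0,-0.2,0,0],[0,0,0,0]]
  ]
}}

```text
clock: 17.95
tool_pos: [0.5474, -0.1495, 0.0315]
orientation: [-45.1, 90.0, 127.2]
force: [0.1, -1.6, 0.1]
opening: 0.0005
```

Call:
{"api": "move_arm", "payload": {
  "commands": [
    [[0,-0.1,0,0],[0,-0.1,0,0],[0,0,0,0]]
  ]
}}

```text
clock: 18.25
tool_pos: [0.5474, -0.1485, 0.0315]
orientation: [60.4, 89.9, -127.3]
force: [0.0, -6.7, 0.5]
opening: 0.0001
```

Call:
{"api": "move_arm", "payload": {
  "commands": [
    [[0,-0.1,0,0],[0,0,0,0]]
  ]
}}

```text
clock: 18.45
tool_pos: [0.5474, -0.1483, 0.0315]
orientation: [69.9, 89.9, -117.8]
force: [1.2, -11.9, -0.4]
opening: 0.0005
```

Call:
{"api": "move_arm", "payload": {
  "commands": [
    [[0,-0.1,0,0],[0,0,0,0]]
  ]
}}

```text
clock: 18.65
tool_pos: [0.5474, -0.1482, 0.0316]
orientation: [72.1, 89.8, -115.6]
force: [0.7, -17.7, -1.3]
opening: 0.0001
```

Call:
{"api": "move_arm", "payload": {
  "commands": [
    [[0,0.7,0,0],[0,0.8,0,0],[-4,0,0,0],[-4.5,0,0,0],[-4.5,0,0,0],[-4.5,0,0,0],[-3.5,0,0,0]]
  ]
}}

```text
clock: 19.35
tool_pos: [0.5462, -0.1607, 0.2446]
orientation: [-162.0, 89.8, 10.3]
force: [1.1, 0.3, -0.1]
opening: 0.0008
```

Call:
{"api": "move_arm", "payload": {
  "commands": [
    [[0,-4.5,0,0],[0,-4.5,0,0],[0,-4.5,0,0],[0,-4.5,0,0],[0,0,0,0],[0,0,0,0],[0,0,0,0]]
  ]
}}

```text
clock: 20.05
tool_pos: [0.5697, 0.0173, 0.2414]
orientation: [-3.7, 90.0, 168.6]
force: [-0.5, -0.2, -0.4]
opening: 0.0005
```

```bash
python3 -c "
from m import *
goto([.5633,-.0419,.043])
o,p,d=shot('wrist','w9')
measure('w9',markang=17)
cv2.imwrite('pics/c9.png',cv2.resize(p[0:265,180:480,::-1],None,fx=2.5,fy=2.2,interpolation=cv2.INTER_CUBIC))"
```

```text
pos [0.5697 0.0173 0.2414] yang -97.7 j [ 21.4  10.2 -11.5  -0.  -68.3 -29.1] F [-0.5 -0.2 -0.4] t 20.05
toolx [-0.001  0.    -1.   ] shift now-axes [19.83  5.95 -0.17]
centre [ 0.5633 -0.042 ] r 0.0851 0.97
mark 50 angle by centroid 17.52 own axis 17.44 r 0.0404 0.0604
rider 23 angle by centroid 17.19 own axis 17.95 r 0.0682 0.0797
```

View pics/c9.png

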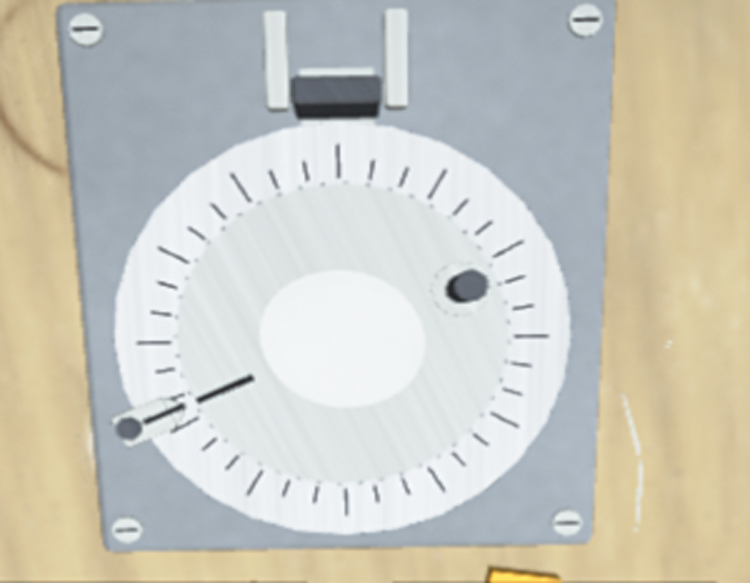

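Dial on its line (0.3° off by measurement), and the fin sits against the ring's edge pad. The arm is clear of everything, so I'm handing in.

```bash
python3 -c "
from plant import close_job
print(close_job())"
```

```text
the job is handed in; nothing more can be done
None
```

I pushed the dial round clockwise by about 170°, using the outside of the closed fingers against the stud. I then pushed the lock fin in with the closed fingers and handed in at about 20 s of the 56 s allowed.

- **Index mark:** after the fin was home, the mark measured 17.5° and the rider's line 17.2°. That is 0.3° off, about 0.35 mm at the rim. The closest look, before the fin push, gave 0.2° by the same measure. Judging that enlarged picture by eye gave nearer 0.45°. I left it there rather than push again.
- **Lock fin:** it stopped dead, with the push force rising from about 2 N to 18 N while the tool moved only about 1 mm. The last picture shows it at the ring's edge. I did not measure its travel directly.
- **Things not to touch:** the rider measured the same angle before and after (17.1° and 17.2°), and the lens still lay centred on the dial. The fingertips stayed 9 mm or more above the lens. Nothing I did came near the jar, loupe or packet, but I did not re-measure where they stand at the end.
- **Forces:** the highest force reading after any move was about 18 N.

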